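# Count the purge clicks, then empty the transfer lock

## Robot

A 7-joint arm with a two-finger parallel gripper is mounted at the origin on a cart in front of the work surface, level with it; the furniture and walls round the work are solid. World frame = base frame: x ahead of the robot, y to its left, z up, the work surface at z = 0. Lengths are in m, angles in rad, forces in N, time in s.
With the tool pointing down it reaches from about 0.425 to 0.95 m from the base axis. Payload 4.7 kg.
Tool frame: the origin (TCP) lies at the centre of the arm's flange, where the gripper is bolted on; the fingertips stand 173 mm ahead of it and the grasp point (between the pads) lies 155 mm ahead of it; z points along the fingers, y is the line along which they close (so a half turn about z gives the same grasp; the last joint's range is limited). The gripper opens to 85 mm and grips with 20 to 120 N. Pads are 22 mm wide; open, the fingers measure 114 mm over their backs; the gripper's body (76 mm by 85 mm) begins 54 mm behind the grasp point. The pads swing forward as they close: fully open they stand 13 mm farther back than shut.
Start: joints at [1.104, 0.469, -0.049, 1.532, 0.024, 1.141, -0.082], TCP at [0.286, -0.611, 0.405] pointing down, gripper open.
Joint ranges: [-2.59, 2.59], [-0.33, 1.99], [-1.39, 1.29], [0.1, 2.45], [-1.04, 4.18], [0.21, 1.99], [-2.66, 2.66]. Speed limits (rad/s): [2.57, 2.57, 3.14, 3.14, 3.14, 3.14, 3.14].

## Interface

Orientations are given as a unit quaternion [w, x, y, z].
In Python, from cell import env gives the robot as it stands.
- The arm moves only by the tool send_rows, never from a script. Its argument "motion" is a list of rows, each an object with "offset": the shift along the tool's x, y, z in mm, a list of three; "twist": the turn, a rotation vector about the tool's x, y, z in rad, a list of three. In form: [{"offset": [x, y, z], "twist": [wx, wy, wz]}, ...]. A call has 1 to 10 rows; each row shifts and turns the commanded pose from where the row before left it, along the tool's axes as they then stand; what a row does not reach is not made up. A row lasts 1/10 s, in which the tool goes at most 50 mm and 8.59 degrees, less where a joint would pass 70% of its speed; a pose out of reach is approached as far as the arm can. A call with a gripper value outside its range is refused whole. "claw" is the closure, from 0 (fully open) to 1 (shut), set as the call begins (left out, the last holds). The fingers move at their own pace and stop on an object; "squeeze" is the grip in N (left out, the last holds). Time passes only in rows, so rows that do not move let the fingers close. It gives the time, the measured TCP pose, the force, the opening and the grip force at its end, in the units of the state.
- env.observe(): the state, without advancing time (a new reading comes with each control period).
- env.get_image(name): name is "scene" or "top"; returns (picture, depth): 400x640x3 uint8, red, green, blue; 400x640 float32, m along the optical axis (not along the pixel's ray), 0 where there is no reading.
- env.camera_params(name): a dict with "intrinsics" (3x3 intrinsics, pixels), "D" ([k1, k2, p1, p2, k3] as OpenCV has them; the pictures are not rectified), "cam_to_world" (4x4, takes a point from camera to world coordinates). Camera axes: x right, y down, z forward; pixel columns grow to the right and rows downward; lengths in m; the calibration is good to about 2 mm. A picture is of the moment at which its call begins. camera_params takes no time and is no camera call.
- env.sign_off(): hands the job in; it is judged then, once.
The state is a dict: "t": time; "q": joint angles; "dq": joint speeds; "joint_torque": joint torques, N m; "position": TCP position; "orientation": TCP orientation; "force": force on the tool from outside, world axes, zero at the start; "wrist_torque": the same for the moment, N m; "opening": opening from 0.0 (shut) to 1.0 (fully open); "gripper_force": force on a finger pad.
Only numpy, scipy, OpenCV 4.12 (cv2) and the standard library are available. Lean on these libraries where they do the work, as an engineer would, in place of code of your own. Each camera call takes 0.05 s, during which the arm holds its last target. There are 200 camera calls.

## Task

Take the jar out of the transfer lock in the safe order. First press firmly down on the round knob of the inner gate with the fingertips and feel that the gate is fully shut; then push the purge counter's thumb lever through its stroke, letting it spring back after every click, until the dial's pointer stands at the long mark and no further (the dial does not go back). Only then slide the clear hatch fully open by its fin, lift the jar out and set it down gently, upright inside the shallow tray, leaving the gate shut, the hatch open, and the marker pen and the screwdriver where they are.

Things in the scene. Friction and masses are not known exactly. Their poses are not given: they have to be found in the camera images.
- transfer_lock: Fixed low white and aluminium box. Origin: on the bench under the centre of its ante-chamber; x to its back, y to its left, z up. Ante-chamber: well 134 (x) by 150 mm (y), floor 30 mm and wall tops 62 mm above the bench, under the hatch. Left of it the inner gate (y = +81 mm) and a closed dry chamber (y to +183, top 66). Rails along x at y = +-79, x = -75 to +200 mm, tops at 71 mm.
- gate (a joint): Height of the inner gate above its shut position in m: 0 shut, up to 0.028. It slides vertically, stiffly (about 3 N of friction), stays where it is left, and may start shut or up to 20 mm open. Pushed down, it meets a hard stop at 0.
- gate_knob (a point): Centre of the top face of the gate's round black knob, 30 mm in diameter and 12 mm high; the top face lies 88 mm above the bench when the gate is shut and rises with the gate. It is pressed straight down.
- purge_counter: Fixed grey box 110 x 110 x 40 mm with a round dial (drum 88 mm in diameter, top 54 mm above the bench). Origin: on the bench under the dial's axis; own x points to its back, y to its left, z up. The long raised mark on the bezel lies in its +x direction; short marks follow every 30 degrees.
- dial (a joint): Angle in rad of the dial with the white pointer, growing clockwise from above, 0.524 (30 degrees) a notch, held in each notch by a spring detent. At 2.094 (notch 4) the pointer stands at the long mark. It starts in notch 0, 1 or 2. It is covered and is turned only by the lever, one notch a stroke, only forwards.
- lever (a joint): Angle in rad of the thumb lever about the dial's axis: 0 at rest, 0.576 at its hard stop, growing clockwise from above (pad moves to the counter's own +y). A spring returns it. A stroke to the stop advances the dial one notch (it snaps over at about two thirds of the stroke, 5 N at the pad); it must come back below 0.03 before the next stroke can catch. A stroke under half gives no click.
- lever_pad (a point): Centre of the lever's black upright thumb pad: 22 mm along the lever, 10 mm thick, 34 mm tall (44 to 78 mm above the bench). The point is 61 mm above the bench, 82 mm from the dial's axis. At rest the lever points from the axis along (-0.951, -0.309) in the counter's frame, to its front and a little right, overhanging the box. Push the pad's right (-y) face, square to the lever.
- hatch (a joint): Opening of the clear hatch in m: 0 closed, 0.12 fully open (hard stop). It slides along the transfer lock's own +x (to the back) with about 2 N of friction and stays where it is left.
- hatch_fin (a point): Centre of the hatch's black upright fin: 8 mm thick in x, 50 mm long in y, from 68 to 92 mm above the bench; the point is 79.5 mm above the bench and moves with the hatch. At hatch 0 it lies at x = -55 mm, y = 0 in the lock's frame. Push it from its front (-x) side or pinch it from above.
- jar: Round screw jar, 40 mm in diameter, 26 mm tall, about 60 g, standing on the floor of the ante-chamber under the hatch. Origin: centre of its underside, z up.
- tray: Fixed shallow grey tray, 100 mm (own x) by 150 mm (own y), rim 18 mm high, walls about 7 mm thick, floor 2 to 4 mm thick. Origin: centre of its underside on the bench. It and the purge counter stand one on each side of the transfer lock, either way round.
- marker: Black marker pen 140 mm long, 14 mm high, lying behind and to the left of the transfer lock; bystander. Origin: centre of its underside.
- screwdriver: Small screwdriver 160 mm long, 23 mm high, lying to the right, farther back than the transfer lock; bystander. Origin: centre of its underside.
Not all that is in view belongs to the job. What is shaped like the purge_counter but red is not meant. Several things look just like the tray: the one meant starts nearest to the robot's base.

How it is judged:
By the outcome, as a careful person would: the job done as asked, in the order asked, and still so for the second after the job is handed in, with the robot touching nothing.
It also fails if it takes over 67 s, if anything falls off the work surface, if the arm or the gripper's body presses on something with over 40 N, if the wrist force passes 120 N, or if a joint passes its speed limit or range.

## Working session

There is one attempt and no reset: what is moved stays moved. The work goes in short steps, Python scripts to look and compute and a tool call to move; the robot and the scene stay as the last step left them, time stands still between calls to the robot, and variables do not carry over. Pictures are saved under pics/ and viewed, at most 10 in all, crops included, and the job is handed in when it is done.

Besides the shell and the picture viewer there is one more tool, called after "Emit:" as name([rows], argument=value, ...), one row to a line, values as JSON. send_rows: Moves the arm, as the interface text tells. Its arguments: {"type":"object","properties":{"motion":{"type":"array"},"claw":{"type":"number"},"squeeze":{"type":"number"}},"required":["motion"]}

```bash
mkdir -p pics; ls; cat > h.py <<'E'
import numpy as np,cv2
from cell import env
def grab(n,tag):
    im,d=env.get_image(n); cv2.imwrite(f'pics/{tag}.png',im[:,:,::-1]); np.savez(f'pics/{tag}.npz',im=im,d=d); return im,d
def ray(n,uv):
    p=env.camera_params(n);K=np.array(p['intrinsics']);D=np.array(p['D']);T=np.array(p['cam_to_world'])
    r=cv2.undistortPoints(np.array(uv,float).reshape(-1,1,2),K,D)[:,0]
    r=np.c_[r,np.ones(len(r))]
    return T[:3,3],r@T[:3,:3].T,r
def onz(n,uv,z):
    o,w,_=ray(n,uv); return o+w*((z-o[2])/w[:,2])[:,None]
def cloud(n,d):
    H,W=d.shape;v,u=np.mgrid[:H,:W]
    o,w,_=ray(n,np.c_[u.ravel(),v.ravel()]); return (o+w*d.reshape(-1,1)).reshape(H,W,3)
def proj(n,P):
    p=env.camera_params(n);T=np.linalg.inv(np.array(p['cam_to_world']))
    return cv2.projectPoints(np.array(P,float).reshape(-1,1,3),cv2.Rodrigues(T[:3,:3])[0],T[:3,3],np.array(p['intrinsics']),np.array(p['D']))[0][:,0]
E
python3 - <<'E'
from h import *
for n in('scene','top'):
    im,d=grab(n,n+'0'); p=env.camera_params(n); print(n,np.round(p['intrinsics'],1).tolist(),np.round(p['cam_to_world'],3).tolist())
s=env.observe();print(s['position'],s['orientation'],s['force'],s['t'])
E
```

```text
pics
scene [[428.9, 0.0, 326.9], [0.0, 428.9, 200.9], [0.0, 0.0, 1.0]] [[-0.517, -0.398, 0.758, -0.925], [-0.856, 0.232, -0.462, 0.926], [0.008, -0.888, -0.46, 0.978], [0.0, 0.0, 0.0, 1.0]]
top [[381.5, 0.0, 317.1], [0.0, 381.5, 199.4], [0.0, 0.0, 1.0]] [[0.009, -0.988, 0.157, 0.296], [-1.0, -0.013, -0.021, 0.058], [0.023, -0.156, -0.987, 1.444], [0.0, 0.0, 0.0, 1.0]]
[ 0.2861011  -0.61113988  0.40378099] [-8.39055698e-04  9.76135160e-01  2.17162140e-01 -2.23197995e-04] [ 0.02175353 -0.65720282 -0.13655852] 0.1
```

View pics/top0.png

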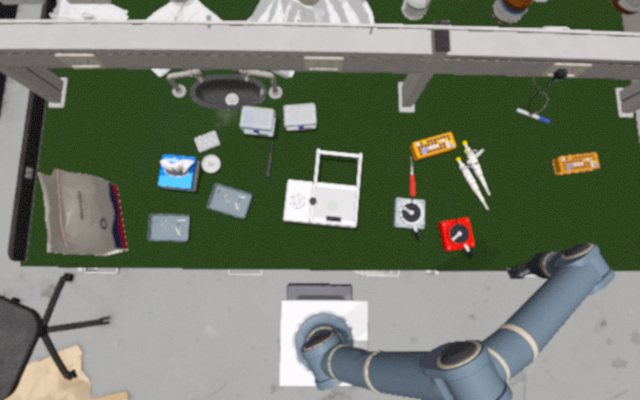

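View pics/scene0.png

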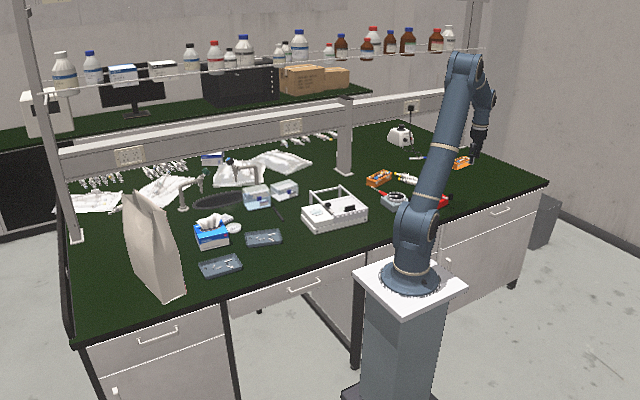

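The top view shows the lock at (330,200), with its knob at (313,201). The grey counter is at (410,213) and the red decoy at (457,235). Tray look-alikes are at (230,200) and (168,228), the marker is at (269,158) and the screwdriver at (411,180). Next I'll compare distances and check a close crop.

```bash
python3 - <<'E'
from h import *
f=np.load('pics/top0.npz');im,d=f['im'],f['d']
c=im[140:265,270:450,::-1];a=cv2.resize(c,None,fx=4.4,fy=4.4,interpolation=cv2.INTER_CUBIC);cv2.imwrite('pics/c1.png',a)
C=cloud('top',d)
for n,uv in dict(trayA=(230,200),trayB=(168,228),ctr=(410,213),lock=(335,205),knob=(313,201),red=(457,235),box=(180,172)).items():
    p=C[uv[1],uv[0]];print(n,p.round(3),np.hypot(*p[:2]).round(3))
# top-view height map of the local zones
def rect(m,t):
    n=np.argwhere(m)[:,::-1]; P=C[m]; r=cv2.minAreaRect((P[:,:2]*1000).astype(np.float32)); print(t,len(P),np.round(r[0]),np.round(r[1]),round(r[2],1))
v,u=np.mgrid[:400,:640]
for t,(a,b,e,g,lo,hi) in dict(trayA=(200,258,178,222,.008,.03),trayB=(142,195,208,246,.008,.03),locktop=(278,368,175,232,.05,.08),rails=(306,368,145,232,.062,.08),ctr=(388,430,192,230,.03,.047),drum=(388,430,192,230,.05,.058)).items():
    rect((u>a)&(u<b)&(v>e)&(v<g)&(C[...,2]>lo)&(C[...,2]<hi),t)
E
```

```text
trayA [0.518 0.359 0.007] 0.63
trayB [0.409 0.588 0.001] 0.717
ctr [ 0.47  -0.315  0.056] 0.566
lock [ 0.495 -0.037  0.066] 0.496
knob [0.504 0.044 0.097] 0.506
red [ 0.391 -0.487  0.054] 0.625
box [0.611 0.536 0.064] 0.813
trayA 162 [516. 361.] [217. 103.] 74.1
trayB 167 [415. 578.] [158. 109.] 88.4
locktop 2825 [522.  10.] [262. 188.] 85.0
rails 1979 [563. -29.] [191. 275.] 85.1
ctr 404 [ 473. -318.] [108. 111.] 85.8
drum 298 [ 471. -318.] [86. 88.] 56.1
```

View pics/c1.png

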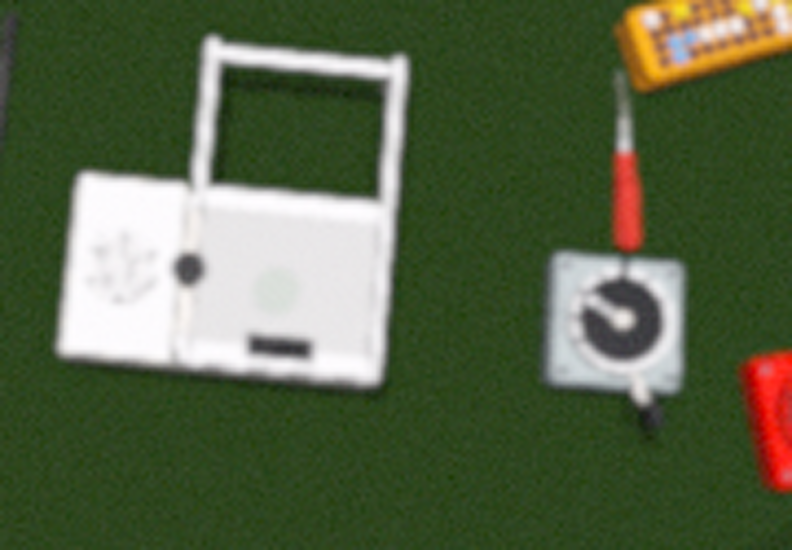

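The crop shows the knob at crop (188,268), the fin at (280,347) and the jar at (275,290). The grey counter's hub is at (624,320). Its pointer aims up-left, about 60° short of the long mark, and the lever pad is at (650,415). The tray I want is A at (230,200), since it's nearest to the base at 0.63 m against 0.72 m. Now for precise measurements.

```bash
python3 - <<'E'
from h import *
f=np.load('pics/top0.npz');im,d=f['im'],f['d'];C=cloud('top',d);v,u=np.mgrid[:400,:640]
g=im.astype(int); dark=g.max(2)<90; neutral=(g.max(2)-g.min(2))<25
def blob(t,a,b,e,h,z,m=None):
    m=(dark&neutral if m is None else m)&(u>=a)&(u<=b)&(v>=e)&(v<=h)
    n,l,s,c=cv2.connectedComponentsWithStats(m.astype(np.uint8)); k=1+np.argmax(s[1:,4]); mm=l==k
    w=(255-g.mean(2))*mm; cc=np.array([(u*w).sum(),(v*w).sum()])/w.sum()
    print(t,s[k],cc.round(1),onz('top',[cc],z)[0].round(4),'zs',np.percentile(C[mm][:,2],[10,50,90]).round(4))
blob('knob',306,319,193,208,.097); blob('fin',322,346,213,224,.092); blob('pad',410,424,228,242,.078)
# rails
for t,(a,b) in dict(L=(310,321),R=(352,366)).items():
    m=(u>=a)&(u<=b)&(v>=155)&(v<=178)&(g.min(2)>150)
    P=onz('top',np.argwhere(m)[:,::-1],.071)[:,:2]; l=cv2.fitLine(P.astype(np.float32),cv2.DIST_L2,0,1e-4,1e-4).ravel()
    l=l*np.sign(l[0]) if 0 else l
    print('rail',t,len(P),l.round(4),'yaw',np.degrees(np.arctan(l[1]/l[0])).round(2))
# counter box edges by top face z=.04 and drum
m=((u>388)&(u<430)&(v>192)&(v<230)&(g.min(2)>90)&(C[...,2]>.03)&(C[...,2]<.06))
P=onz('top',np.argwhere(cv2.morphologyEx(m.astype(np.uint8),cv2.MORPH_CLOSE,np.ones((9,9))))[:,::-1],.04);r=cv2.minAreaRect((P[:,:2]*1000).astype(np.float32));print('counter',r)
for t,k,(a,b,e,h) in (('tray',0,(200,258,178,222)),):
    m=(u>a)&(u<b)&(v>e)&(v<h)&((g[...,2]-g[...,1])>-8)
    m=cv2.morphologyEx(m.astype(np.uint8),cv2.MORPH_OPEN,np.ones((3,3)));n,l,s,c=cv2.connectedComponentsWithStats(m);k=1+np.argmax(s[1:,4]);print(s[k])
    P=onz('top',np.argwhere(l==k)[:,::-1],.018);r=cv2.minAreaRect((P[:,:2]*1000).astype(np.float32));print(t,r)
# jar: greenish tint in hatch; print min/contrast
m=(u>318)&(u<350)&(v>192)&(v<214); q=g[...,1]-g[...,0]; m&=q>6; P=np.argwhere(m)[:,::-1]; print('jar',len(P),P.mean(0),onz('top',[P.mean(0)],.056))
E
```

```text
knob [311 199   4   4  12] [312.4 200.5] [0.5058 0.0463 0.097 ] zs [0.0916 0.0945 0.0966]
fin [328 217  12   4  26] [333.1 218.5] [ 0.4427 -0.0282  0.092 ] zs [0.0796 0.0927 0.095 ]
pad [410 229  12   9  44] [417.  233.3] [ 0.394  -0.3318  0.078 ] zs [-0.0015  0.0623  0.08  ]
rail L 94 [ 0.9957 -0.0929  0.6373  0.0323] yaw -5.33
rail R 115 [ 0.9991  0.0426  0.6471 -0.1236] yaw 2.44
counter ((470.606689453125, -316.38555908203125), (106.94981384277344, 113.33415985107422), 85.44529724121094)
[ 207  184   45   35 1089]
tray ((512.9346313476562, 358.77691650390625), (154.3408203125, 103.99996948242188), 73.8975601196289)
jar 1 [334. 208.] [[ 0.48529411 -0.03363669  0.056     ]]
```

Emit:
send_rows([
  {"offset": [0, 0, 0], "twist": [0, 0, 0.1459]},
  {"offset": [0, 0, 0], "twist": [0, 0, 0.1459]},
  {"offset": [0, 0, 0], "twist": [0, 0, 0.1459]},
  {"offset": [12, -37, 0], "twist": [0, 0, 0]},
  {"offset": [12, -37, 0], "twist": [0, 0, 0]},
  {"offset": [12, -37, 0], "twist": [0, 0, 0]},
  {"offset": [12, -37, 0], "twist": [0, 0, 0]},
  {"offset": [12, -37, 0], "twist": [0, 0, 0]},
  {"offset": [12, -37, 0], "twist": [0, 0, 0]},
  {"offset": [12, -37, 0], "twist": [0, 0, 0]},
], claw=1, squeeze=30)

```text
t: 1.1
position: [0.3703, -0.3506, 0.4045]
orientation: [-0.0, 1.0, 0.0, -0.0]
force: [-0.2, -0.5, -0.0]
opening: 0.001
gripper_force: 0.0
```

Emit:
send_rows([
  {"offset": [13.5, -40, 0], "twist": [0, 0, 0]},
  {"offset": [13.5, -40, 0], "twist": [0, 0, 0]},
  {"offset": [13.5, -40, 0], "twist": [0, 0, 0]},
  {"offset": [13.5, -40, 0], "twist": [0, 0, 0]},
  {"offset": [13.5, -40, 0], "twist": [0, 0, 0]},
  {"offset": [13.5, -40, 0], "twist": [0, 0, 0]},
  {"offset": [13.5, -40, 0], "twist": [0, 0, 0]},
  {"offset": [13.5, -40, 20], "twist": [0, 0, 0]},
  {"offset": [13.5, -40, 40], "twist": [0, 0, 0]},
  {"offset": [13.5, -38, 40], "twist": [0, 0, 0]},
])

```text
t: 2.1
position: [0.5019, 0.0371, 0.3146]
orientation: [-0.0, 1.0, 0.0, 0.001]
force: [0.9, 0.3, -0.5]
opening: -0.001
gripper_force: 0.0
```

```bash
python3 - <<'E'
from h import *
im,d=grab('scene','scene1');s=env.observe();print(s['position'],s['force'])
c=proj('scene',[[.505,.047,.0945],[.505,.047,.13],[.505,.047,.088]]);print(c)
x,y=c[0].astype(int);a=im[y-55:y+45,x-70:x+70,::-1];cv2.imwrite('pics/c2.png',cv2.resize(a,None,fx=5,fy=5,interpolation=cv2.INTER_CUBIC))
E
```

```text
[0.50113157 0.04268994 0.30899949] [ 0.58084527  4.28542923 -2.41899502]
[[328.17551533 203.53066829]
 [328.24935839 196.36580889]
 [328.16212335 204.82917949]]
```

View pics/c2.png

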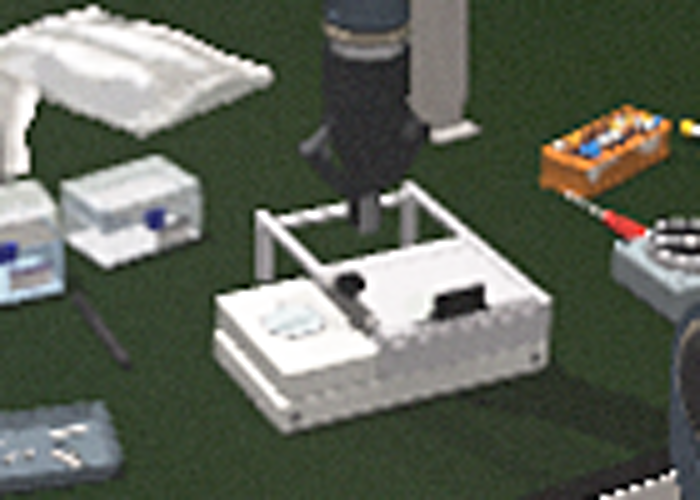

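The crop shows the closed fingertips at (365,228), just above the black knob at (350,285), and the knob stands slightly raised. I'll go down now.

Emit:
send_rows([
  {"offset": [0, 0, 15], "twist": [0, 0, 0]},
  {"offset": [0, 0, 10], "twist": [0, 0, 0]},
  {"offset": [0, 0, 4], "twist": [0, 0, 0]},
  {"offset": [0, 0, 4], "twist": [0, 0, 0]},
  {"offset": [0, 0, 4], "twist": [0, 0, 0]},
  {"offset": [0, 0, 0], "twist": [0, 0, 0]},
  {"offset": [0, 0, 0], "twist": [0, 0, 0]},
])

```text
t: 2.85
position: [0.5017, 0.0354, 0.2785]
orientation: [0.0, 1.0, -0.0, 0.0]
force: [-0.5, 0.8, -0.1]
opening: 0.0
gripper_force: 0.0
```

Emit:
send_rows([
  {"offset": [3.5, -6, 0], "twist": [0, 0, 0]},
  {"offset": [0, -5.5, 0], "twist": [0, 0, 0]},
  {"offset": [0, 0, 4], "twist": [0, 0, 0]},
  {"offset": [0, 0, 4], "twist": [0, 0, 0]},
  {"offset": [0, 0, 4], "twist": [0, 0, 0]},
  {"offset": [0, 0, 0], "twist": [0, 0, 0]},
  {"offset": [0, 0, 0], "twist": [0, 0, 0]},
])

```text
t: 3.55
position: [0.505, 0.0468, 0.2658]
orientation: [0.0, 1.0, -0.0, -0.0]
force: [-0.6, -0.2, 0.4]
opening: -0.001
gripper_force: 0.0
```

Emit:
send_rows([
  {"offset": [0, 0, 3], "twist": [0, 0, 0]},
  {"offset": [0, 0, 0], "twist": [0, 0, 0]},
])

```text
t: 3.75
position: [0.5051, 0.0469, 0.2629]
orientation: [0.0, 1.0, -0.0, 0.0]
force: [-0.6, 0.1, 0.3]
opening: 0.003
gripper_force: 0.0
```

Emit:
send_rows([
  {"offset": [0, 0, 2], "twist": [0, 0, 0]},
  {"offset": [0, 0, 0], "twist": [0, 0, 0]},
])

```text
t: 3.95
position: [0.5052, 0.047, 0.2615]
orientation: [0.0, 1.0, 0.0, 0.0]
force: [-0.9, -0.2, 4.6]
opening: 0.002
gripper_force: 2.2
```

Emit:
send_rows([
  {"offset": [0, 0, 2], "twist": [0, 0, 0]},
  {"offset": [0, 0, 0], "twist": [0, 0, 0]},
])

```text
t: 4.15
position: [0.5053, 0.0472, 0.2612]
orientation: [0.001, 1.0, -0.0, 0.0]
force: [-6.3, -2.2, 20.3]
opening: -0.001
gripper_force: 9.8
```

Emit:
send_rows([
  {"offset": [0, 0, 0.8], "twist": [0, 0, 0]},
  {"offset": [0, 0, 0], "twist": [0, 0, 0]},
  {"offset": [0, 0, 0], "twist": [0, 0, 0]},
  {"offset": [0, 0, 0], "twist": [0, 0, 0]},
])

```text
t: 4.55
position: [0.5052, 0.0472, 0.2612]
orientation: [0.001, 1.0, -0.0, 0.0]
force: [-7.7, -2.3, 25.1]
opening: 0.003
gripper_force: 12.5
```

The knob hit a hard stop at tip z = 0.088 with 25 N and no more travel, so the gate is shut. Next is the lever.

Emit:
send_rows([
  {"offset": [0, 0, -20], "twist": [0, 0, 0]},
  {"offset": [0, 0, -35], "twist": [0, 0, 0]},
  {"offset": [-10, 35, 0], "twist": [0, 0, 0]},
  {"offset": [-10, 40, 0], "twist": [0, 0, 0]},
  {"offset": [-10, 40, 0], "twist": [0, 0, 0]},
  {"offset": [-10, 40, 0], "twist": [0, 0, 0]},
  {"offset": [-10, 40, 0], "twist": [0, 0, 0]},
  {"offset": [-10, 40, 0], "twist": [0, 0, 0]},
  {"offset": [-10, 40, 0], "twist": [0, 0, 0]},
  {"offset": [-10, 40, 0], "twist": [0, 0, 0]},
])

```text
t: 5.55
position: [0.4244, -0.2695, 0.3133]
orientation: [0.0, 1.0, 0.0, 0.0]
force: [0.1, 1.1, 0.4]
opening: 0.001
gripper_force: 0.0
```

Emit:
send_rows([
  {"offset": [-10, 40, 0], "twist": [0, 0, 0]},
  {"offset": [-10, 40, 0], "twist": [0, 0, 0]},
  {"offset": [-5, 20, 0], "twist": [0, 0, 0]},
  {"offset": [0, 0, 0], "twist": [0, 0, 0]},
  {"offset": [0, 0, 0], "twist": [0, 0, 0]},
])

```text
t: 6.05
position: [0.4001, -0.3676, 0.3129]
orientation: [-0.0, 1.0, -0.0, -0.0]
force: [-0.7, 1.2, 0.0]
opening: 0.001
gripper_force: 0.0
```

```bash
python3 - <<'E'
from h import *
im,d=grab('top','top2');s=env.observe();print(s['position'],s['orientation'],s['force'],s['t'])
im=np.load('pics/top0.npz')['im'];g=im.astype(int);v,u=np.mgrid[:400,:640]
# bright pointer inside black disc: hub & pointer ; raised long mark
hub=proj('top',[[.471,-.317,.054]])[0];print(hub)
a=np.hstack([x[188:246,384:440,::-1] for x in (im,np.load('pics/top2.npz')['im'])]);cv2.imwrite('pics/c3.png',cv2.resize(a,None,fx=7,fy=7,interpolation=cv2.INTER_CUBIC))
E
```

```text
[ 0.40057559 -0.36677454  0.31303991] [-5.68917367e-04  9.99999536e-01  7.76188885e-04 -4.43573821e-05] [-0.20373803  1.44710325 -0.01600636] 6.1
[410.53022023 212.83328498]
```

View pics/c3.png

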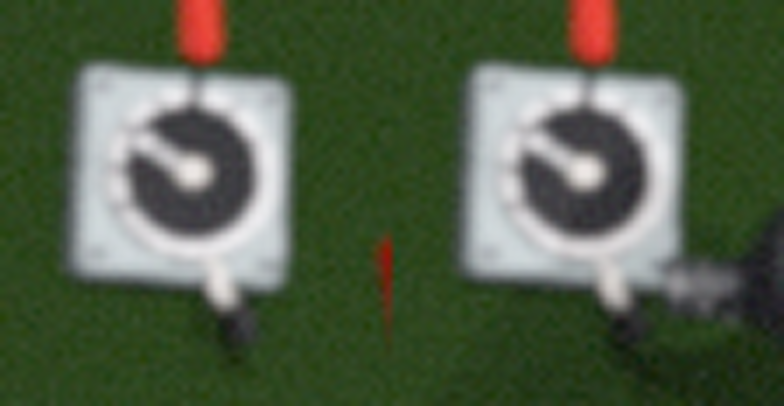

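Hub is at (192,172), the pointer tip at (130,133) and the long mark at (196,85). The pointer is 60° short, so it stands in notch 2 and needs exactly two strokes.

Emit:
send_rows([
  {"offset": [0, 0, 30], "twist": [0, 0, 0]},
  {"offset": [0, 0, 30], "twist": [0, 0, 0]},
  {"offset": [0, 0, 17], "twist": [0, 0, 0]},
  {"offset": [0, 0, 10], "twist": [0, 0, 0]},
  {"offset": [-4, -6, 0], "twist": [0, 0, 0]},
  {"offset": [0, 0, 0], "twist": [0, 0, 0]},
])

```text
t: 6.7
position: [0.3963, -0.3606, 0.2268]
orientation: [-0.0, 1.0, 0.001, -0.0]
force: [0.2, -0.8, -0.5]
opening: 0.001
gripper_force: 0.0
```

Emit:
send_rows([
  {"offset": [-2, -6, 0], "twist": [0, 0, 0]},
  {"offset": [-2, -6, 0], "twist": [0, 0, 0]},
  {"offset": [0, 0, 0], "twist": [0, 0, 0]},
])

```text
t: 7.0
position: [0.3927, -0.3497, 0.2274]
orientation: [0.001, 1.0, 0.001, 0.001]
force: [2.0, -1.9, 1.2]
opening: -0.001
gripper_force: 1.1
```

Emit:
send_rows([
  {"offset": [-2, -6, 0], "twist": [0, 0, 0]},
  {"offset": [-2, -6, 0], "twist": [0, 0, 0]},
  {"offset": [-1, -6, 0], "twist": [0, 0, 0]},
  {"offset": [0, 0, 0], "twist": [0, 0, 0]},
])

```text
t: 7.4
position: [0.3869, -0.331, 0.2263]
orientation: [-0.0, 1.0, 0.0, -0.001]
force: [0.8, -1.3, 0.9]
opening: -0.001
gripper_force: 0.6
```

Emit:
send_rows([
  {"offset": [0, -5, 0], "twist": [0, 0, 0]},
  {"offset": [0, -5, 0], "twist": [0, 0, 0]},
  {"offset": [0, 0, 0], "twist": [0, 0, 0]},
])

```text
t: 7.7
position: [0.387, -0.321, 0.2261]
orientation: [-0.0, 1.0, 0.001, -0.0]
force: [0.5, -1.3, 0.9]
opening: -0.004
gripper_force: 0.6
```

Emit:
send_rows([
  {"offset": [0, -4, 0], "twist": [0, 0, 0]},
  {"offset": [0, -4, 0], "twist": [0, 0, 0]},
  {"offset": [0, 0, 0], "twist": [0, 0, 0]},
])

```text
t: 8.0
position: [0.3871, -0.3133, 0.2262]
orientation: [-0.0, 1.0, 0.0, -0.0]
force: [0.6, -0.8, -0.0]
opening: 0.001
gripper_force: 0.7
```

```bash
python3 - <<'E'
from h import *
im,d=grab('top','top3');s=env.observe();print(s['position'],s['force'],s['t'])
a=np.hstack([x[188:246,384:440,::-1] for x in (im,np.load('pics/top2.npz')['im'])]);cv2.imwrite('pics/c4.png',cv2.resize(a,None,fx=7,fy=7,interpolation=cv2.INTER_CUBIC))
E
```

```text
[ 0.38705336 -0.31364291  0.2262053 ] [ 0.20384685 -1.12079413 -0.05921111] 8.05
```

View pics/c4.png

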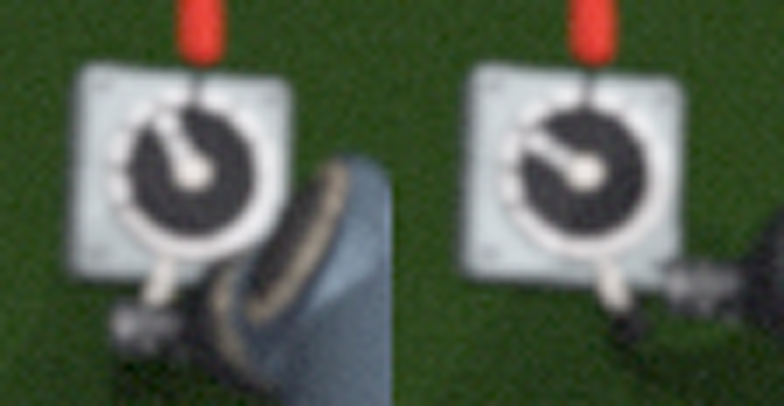

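The pointer tip has moved to (160,117), about 30° short of the mark, so the first click took. I'll finish the stroke to the stop and then let the lever spring back.

Emit:
send_rows([
  {"offset": [0.5, -3, 0], "twist": [0, 0, 0]},
  {"offset": [0.5, -2, 0], "twist": [0, 0, 0]},
  {"offset": [0, 0, 0], "twist": [0, 0, 0]},
])

```text
t: 8.35
position: [0.3881, -0.309, 0.2263]
orientation: [0.0, 1.0, 0.0, -0.0]
force: [0.8, -1.9, -0.4]
opening: -0.003
gripper_force: 0.9
```

Emit:
send_rows([
  {"offset": [0, -1.5, 0], "twist": [0, 0, 0]},
  {"offset": [0, 0, 0], "twist": [0, 0, 0]},
])

```text
t: 8.55
position: [0.388, -0.3085, 0.2264]
orientation: [0.001, 1.0, -0.0, 0.0]
force: [0.4, -4.7, -2.4]
opening: -0.002
gripper_force: 2.4
```

At the stop. Returning past the rest position, then the second stroke the same way.

Emit:
send_rows([
  {"offset": [0, 10, 0], "twist": [0, 0, 0]},
  {"offset": [0, 12, 0], "twist": [0, 0, 0]},
  {"offset": [3, 12, 0], "twist": [0, 0, 0]},
  {"offset": [4, 14, 0], "twist": [0, 0, 0]},
  {"offset": [3, 12, 0], "twist": [0, 0, 0]},
  {"offset": [0, 0, 0], "twist": [0, 0, 0]},
  {"offset": [0, 0, 0], "twist": [0, 0, 0]},
])

```text
t: 9.25
position: [0.3983, -0.3674, 0.2261]
orientation: [-0.0, 1.0, -0.0, -0.0]
force: [-0.9, -0.3, -0.6]
opening: 0.002
gripper_force: 0.0
```

```bash
python3 - <<'E'
from h import *
im,d=grab('top','top4');s=env.observe();print(s['position'],s['force'],s['t'])
a=np.hstack([x[188:246,384:440,::-1] for x in (im,np.load('pics/top3.npz')['im'])]);cv2.imwrite('pics/c5.png',cv2.resize(a,None,fx=7,fy=7,interpolation=cv2.INTER_CUBIC))
E
```

```text
[ 0.39821337 -0.36695484  0.22608054] [-0.33630065  0.10277848 -0.43821328] 9.3
```

View pics/c5.png

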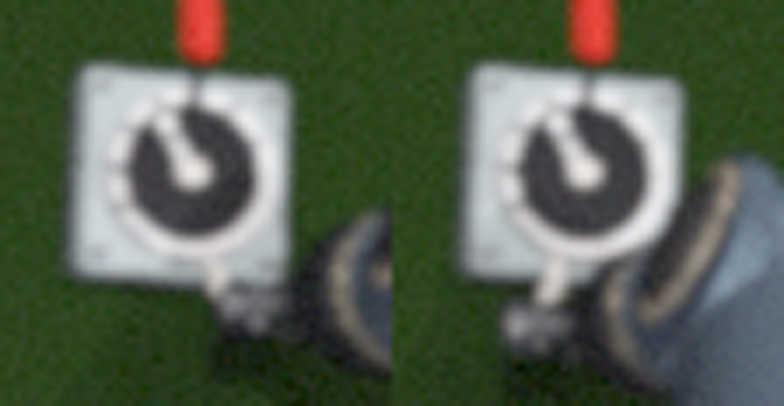

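Lever is back at rest and the pointer tip at (163,113) is one notch short. Second stroke.

Emit:
send_rows([
  {"offset": [-2, -6, 0], "twist": [0, 0, 0]},
  {"offset": [-2, -6, 0], "twist": [0, 0, 0]},
  {"offset": [-3, -6, 0], "twist": [0, 0, 0]},
  {"offset": [-2, -6, 0], "twist": [0, 0, 0]},
  {"offset": [-2, -6, 0], "twist": [0, 0, 0]},
  {"offset": [0, -6, 0], "twist": [0, 0, 0]},
  {"offset": [0, -6, 0], "twist": [0, 0, 0]},
  {"offset": [0, -5, 0], "twist": [0, 0, 0]},
  {"offset": [0, -5, 0], "twist": [0, 0, 0]},
  {"offset": [0, 0, 0], "twist": [0, 0, 0]},
])

```text
t: 10.3
position: [0.387, -0.3145, 0.2261]
orientation: [-0.0, 1.0, 0.001, -0.001]
force: [-0.4, -1.9, 0.9]
opening: -0.001
gripper_force: 0.7
```

Emit:
send_rows([
  {"offset": [1, -4, 0], "twist": [0, 0, 0]},
  {"offset": [0, -3, 0], "twist": [0, 0, 0]},
  {"offset": [0, 0, 0], "twist": [0, 0, 0]},
])

```text
t: 10.6
position: [0.388, -0.3088, 0.2263]
orientation: [0.0, 1.0, -0.0, 0.0]
force: [-0.6, -3.1, -1.6]
opening: 0.001
gripper_force: 1.4
```

Emit:
send_rows([
  {"offset": [0, 10, 0], "twist": [0, 0, 0]},
  {"offset": [0, 12, 0], "twist": [0, 0, 0]},
  {"offset": [3, 12, 0], "twist": [0, 0, 0]},
  {"offset": [4, 14, 0], "twist": [0, 0, 0]},
  {"offset": [3, 12, 0], "twist": [0, 0, 0]},
  {"offset": [0, 0, -20], "twist": [0, 0, 0]},
  {"offset": [0, 0, -30], "twist": [0, 0, 0]},
  {"offset": [0, 0, -30], "twist": [0, 0, 0]},
  {"offset": [0, 0, 0], "twist": [0, 0, 0]},
])

```text
t: 11.5
position: [0.3998, -0.3699, 0.3103]
orientation: [0.003, 1.0, -0.0, 0.003]
force: [0.7, -0.3, -0.6]
opening: -0.001
gripper_force: 0.0
```

```bash
python3 - <<'E'
from h import *
grab('top','top5');s=env.observe();print(s['position'],s['force'],s['t'])
v,u=np.mgrid[:400,:640];hx,hy=384+192/7-.4,188+172/7-.4
for n in('top0','top3','top4','top5'):
    g=np.load(f'pics/{n}.npz')['im'].astype(float).mean(2);r=np.hypot(u-hx,v-hy);m=(r>2.5)&(r<8);w=np.clip(g-110,0,None)*m
    print(n,np.degrees(np.arctan2((w*(u-hx)).sum(),-(w*(v-hy)).sum())).round(1))
a=np.load('pics/top5.npz')['im'][188:246,384:440,::-1];cv2.imwrite('pics/c6.png',cv2.resize(a,None,fx=7,fy=7,interpolation=cv2.INTER_CUBIC))
E
```

```text
[ 0.39906837 -0.36935217  0.30833444] [-0.30724992  0.20720732 -0.04471854] 11.55
top0 -57.0
top3 -29.0
top4 -29.0
top5 1.5
```

View pics/c6.png

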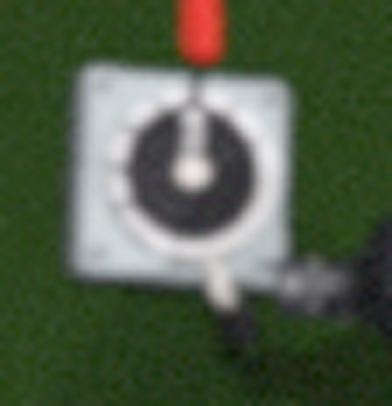

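The pointer stands on the long mark at (193,110) and the lever is at rest at (235,325). Next I'll travel above the fin.

Emit:
send_rows([
  {"offset": [5, -30, 0], "twist": [0, 0, 0]},
  {"offset": [5, -40, 0], "twist": [0, 0, 0]},
  {"offset": [5, -40, 0], "twist": [0, 0, 0]},
  {"offset": [5, -40, 0], "twist": [0, 0, 0]},
  {"offset": [5, -40, 0], "twist": [0, 0, 0]},
  {"offset": [5, -40, 0], "twist": [0, 0, 0]},
  {"offset": [5, -40, 0], "twist": [0, 0, 0]},
  {"offset": [5, -40, 0], "twist": [0, 0, 0]},
  {"offset": [4, -31, 0], "twist": [0, 0, 0]},
  {"offset": [0, 0, 0], "twist": [0, 0, 0]},
], claw=0.5)

```text
t: 12.55
position: [0.4425, -0.0232, 0.3057]
orientation: [-0.001, 1.0, 0.004, -0.0]
force: [0.9, -0.2, 0.1]
opening: 0.5
gripper_force: 0.0
```

```bash
python3 - <<'E'
from h import *
s=env.observe();print(s['position'],s['orientation'],s['q'].round(2) if hasattr(s['q'],'round') else s['q'],s['opening'])
E
```

```text
[ 0.44249054 -0.02322339  0.3056745 ] [-1.19376532e-03  9.99990403e-01  4.19418539e-03 -4.21775688e-04] [ 0.27  0.24 -0.35  2.15  0.12  0.77 -1.72] 0.5003624833228139
```

Emit:
send_rows([
  {"offset": [0, 0, 0], "twist": [0, 0, -0.147]},
  {"offset": [0, 0, 0], "twist": [0, 0, -0.147]},
  {"offset": [0, 0, 0], "twist": [0, 0, -0.147]},
  {"offset": [0, 0, 0], "twist": [0, 0, -0.147]},
  {"offset": [0, 0, 0], "twist": [0, 0, -0.147]},
  {"offset": [0, 0, 0], "twist": [0, 0, -0.147]},
  {"offset": [0, 0, 0], "twist": [0, 0, -0.147]},
  {"offset": [0, 0, 0], "twist": [0, 0, -0.147]},
  {"offset": [0, 0, 0], "twist": [0, 0, -0.147]},
  {"offset": [0, 0, 0], "twist": [0, 0, -0.147]},
])

```text
t: 13.55
position: [0.442, -0.0286, 0.3054]
orientation: [-0.001, 0.74, 0.672, -0.001]
force: [0.1, 0.0, -0.4]
opening: 0.499
gripper_force: 0.0
```

Emit:
send_rows([
  {"offset": [-5, 0, 0], "twist": [0, 0, 0]},
  {"offset": [0, 0, 0], "twist": [0, 0, 0]},
])

```text
t: 13.75
position: [0.4414, -0.034, 0.3056]
orientation: [-0.001, 0.744, 0.669, -0.001]
force: [0.3, -1.0, -0.2]
opening: 0.501
gripper_force: 0.0
```

Emit:
send_rows([
  {"offset": [3, 1, 20], "twist": [0, 0, 0]},
  {"offset": [2, 0, 20], "twist": [0, 0, 0]},
  {"offset": [0, 0, 15], "twist": [0, 0, 0]},
  {"offset": [0, 0, 5], "twist": [0, 0, 0]},
  {"offset": [0, 0, 0], "twist": [0, 0, 0]},
])

```text
t: 14.25
position: [0.443, -0.0278, 0.2457]
orientation: [-0.001, 0.742, 0.67, -0.001]
force: [-0.1, -0.4, -0.6]
opening: 0.501
gripper_force: 0.0
```

Emit:
send_rows([
  {"offset": [0, 0, 0], "twist": [0, 0, 0]},
  {"offset": [0, 0, 0], "twist": [0, 0, 0]},
  {"offset": [0, 0, 0], "twist": [0, 0, 0]},
  {"offset": [0, 0, 0], "twist": [0, 0, 0]},
  {"offset": [0, 0, 0], "twist": [0, 0, 0]},
], claw=1, squeeze=25)

```text
t: 14.75
position: [0.4448, -0.0278, 0.2474]
orientation: [0.002, 0.742, 0.671, 0.002]
force: [5.4, -1.4, -2.7]
opening: 0.086
gripper_force: 29.3
```

Emit:
send_rows([
  {"offset": [0, 10, 0], "twist": [0, 0, 0]},
  {"offset": [0, 12, 0], "twist": [0, 0, 0]},
  {"offset": [0, 12, 0], "twist": [0, 0, 0]},
  {"offset": [0.5, 12, 0], "twist": [0, 0, 0]},
  {"offset": [0, 12, 0], "twist": [0, 0, 0]},
  {"offset": [0, 12, 0], "twist": [0, 0, 0]},
  {"offset": [0.5, 12, 0], "twist": [0, 0, 0]},
  {"offset": [0, 12, 0], "twist": [0, 0, 0]},
  {"offset": [0, 12, 0], "twist": [0, 0, 0]},
  {"offset": [0, 6, 0], "twist": [0, 0, 0]},
])

```text
t: 15.75
position: [0.5553, -0.0375, 0.2473]
orientation: [0.0, 0.742, 0.671, -0.0]
force: [-2.8, -0.1, 7.1]
opening: 0.086
gripper_force: 30.4
```

Emit:
send_rows([
  {"offset": [0, 6, 0], "twist": [0, 0, 0]},
  {"offset": [0, 0, 0], "twist": [0, 0, 0]},
])

```text
t: 15.95
position: [0.5615, -0.0382, 0.2474]
orientation: [0.001, 0.742, 0.671, 0.001]
force: [0.6, -0.1, 3.9]
opening: 0.086
gripper_force: 30.1
```

Emit:
send_rows([
  {"offset": [0, 3, 0], "twist": [0, 0, 0]},
  {"offset": [0, 2, 0], "twist": [0, 0, 0]},
  {"offset": [0, 0, 0], "twist": [0, 0, 0]},
])

```text
t: 16.25
position: [0.5655, -0.0384, 0.2474]
orientation: [0.0, 0.742, 0.671, -0.0]
force: [-3.2, 0.3, 8.0]
opening: 0.087
gripper_force: 30.5
```

Emit:
send_rows([
  {"offset": [0, 1.5, 0], "twist": [0, 0, 0]},
  {"offset": [0, 0, 0], "twist": [0, 0, 0]},
])

```text
t: 16.45
position: [0.566, -0.0384, 0.2473]
orientation: [-0.001, 0.742, 0.671, -0.002]
force: [-5.4, 1.3, 11.2]
opening: 0.086
gripper_force: 31.0
```

Emit:
send_rows([
  {"offset": [0, 2, 0], "twist": [0, 0, 0]},
  {"offset": [0, 0, 0], "twist": [0, 0, 0]},
])

```text
t: 16.65
position: [0.5668, -0.0383, 0.2473]
orientation: [-0.002, 0.742, 0.671, -0.003]
force: [-10.9, 1.3, 16.3]
opening: 0.084
gripper_force: 31.9
```

The hatch is at its hard stop. I'll release the fin, lift, and move aside to see the jar.

Emit:
send_rows([
  {"offset": [0, 0, 0], "twist": [0, 0, 0]},
  {"offset": [0, 0, 0], "twist": [0, 0, 0]},
  {"offset": [0, 0, 0], "twist": [0, 0, 0]},
  {"offset": [0, 0, -15], "twist": [0, 0, 0]},
  {"offset": [0, 0, -35], "twist": [0, 0, 0]},
  {"offset": [0, 0, -35], "twist": [0, 0, 0]},
], claw=0.5)

```text
t: 17.25
position: [0.569, -0.0393, 0.3326]
orientation: [-0.001, 0.742, 0.671, -0.0]
force: [0.7, 0.8, 0.3]
opening: 0.5
gripper_force: 0.0
```

Emit:
send_rows([
  {"offset": [-40, -5, 0], "twist": [0, 0, 0]},
  {"offset": [-40, -5, 0], "twist": [0, 0, 0]},
  {"offset": [-40, -5, 0], "twist": [0, 0, 0]},
  {"offset": [-40, -5, 0], "twist": [0, 0, 0]},
  {"offset": [-40, -5, 0], "twist": [0, 0, 0]},
  {"offset": [-40, -5, 0], "twist": [0, 0, 0]},
  {"offset": [0, 0, 0], "twist": [0, 0, 0]},
  {"offset": [0, 0, 0], "twist": [0, 0, 0]},
])

```text
t: 18.05
position: [0.5148, -0.2763, 0.332]
orientation: [0.0, 0.743, 0.669, 0.0]
force: [0.9, 1.2, -0.4]
opening: 0.503
gripper_force: 0.0
```

```bash
python3 - <<'E'
from h import *
im,d=grab('top','top6');im2,d2=grab('scene','scene6');s=env.observe();print(s['position'],s['orientation'],s['force'],s['t'])
print(proj('top',[[.485,-.033,.056]]),proj('scene',[[.485,-.033,.056]]))
a=cv2.resize(im[145:235,275:370,::-1],None,fx=5,fy=5,interpolation=cv2.INTER_CUBIC);x,y=proj('scene',[[.5,-.02,.06]])[0].astype(int)
b=cv2.resize(im2[y-45:y+45,x-32:x+32,::-1],None,fx=5,fy=5,interpolation=cv2.INTER_CUBIC);print('scene crop origin',x-32,y-45);cv2.imwrite('pics/c7.png',np.hstack([a,b]))
C=cloud('top',d);v,u=np.mgrid[:400,:640]
m=(u>315)&(u<355)&(v>188)&(v<222)&(C[...,2]>.047)&(C[...,2]<.0595);m=cv2.morphologyEx(m.astype(np.uint8),cv2.MORPH_OPEN,np.ones((3,3)))
n,l,st,c=cv2.connectedComponentsWithStats(m)
for k in range(1,n): print(st[k],c[k].round(1),C[l==k].mean(0).round(4),onz('top',[c[k]],.056).round(4))
E
```

```text
[ 0.515578   -0.27385377  0.33198034] [1.71505941e-04 7.41247107e-01 6.71231989e-01 5.61120966e-04] [ 0.2621017   1.05578154 -0.42408578] 18.15
[[333.82672514 208.07723211]] [[345.53563099 208.69231406]]
scene crop origin 309 162
[329 203   7   7  36] [331.7 206.3] [ 0.4917 -0.0253  0.0542] [[ 0.4915 -0.0252  0.056 ]]
```

View pics/c7.png

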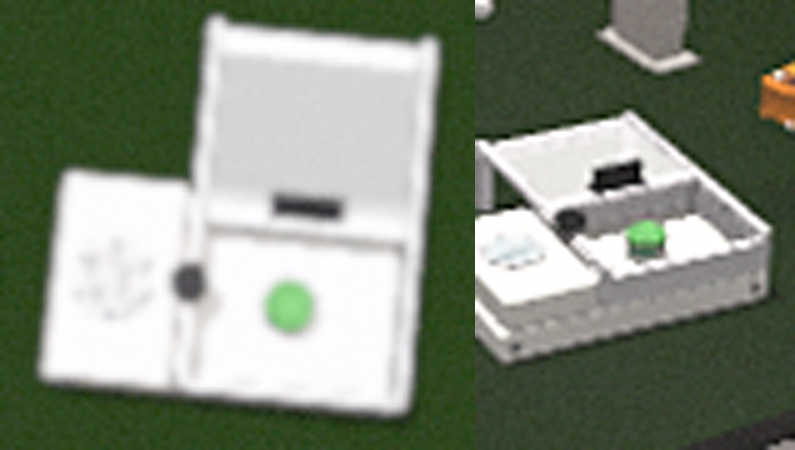

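The top crop shows the hatch open with its fin at (308,207), the green-lidded jar at (290,306) and the knob at (188,282). The scene crop agrees. Now I'll refine the jar by its colour and work out the moves.

```bash
python3 - <<'E'
from h import *
for n,t,(a,b,e,h) in(('top','top6',(318,352,192,220)),('scene','scene6',(425-95,460-95,200,222))):
    im=np.load(f'pics/{t}.npz')['im'].astype(float);g=im[...,1]-np.maximum(im[...,0],im[...,2])
    w=np.zeros_like(g);w[e:h,a:b]=np.where(g[e:h,a:b]>25,g[e:h,a:b],0);v,u=np.mgrid[:400,:640]
    c=np.array([(u*w).sum(),(v*w).sum()])/w.sum();print(n,(w>0).sum(),c.round(2),onz(n,[c],.056 if n=='top' else .050).round(4))
P=np.array([.5148,-.2763]);T=2*np.arctan2(.6706,.742);print('yaw',np.degrees(T))
E
```

```text
top 77 [332.38 205.75] [[ 0.4936 -0.0276  0.056 ]]
scene 35 [342.8  208.25] [[ 0.504  -0.0308  0.05  ]]
yaw 84.21288382759101
```

Emit:
send_rows([
  {"offset": [35, -7, 0], "twist": [0, 0, 0]},
  {"offset": [40, -8, 0], "twist": [0, 0, 0]},
  {"offset": [40, -8, 0], "twist": [0, 0, 0]},
  {"offset": [40, -8, 0], "twist": [0, 0, 0]},
  {"offset": [40, -8, 0], "twist": [0, 0, 0]},
  {"offset": [35, -7, 0], "twist": [0, 0, 0]},
  {"offset": [14, 0, 0], "twist": [0, 0, 0]},
  {"offset": [0, 0, 0], "twist": [0, 0, 0]},
  {"offset": [0, 0, 0], "twist": [0, 0, 0]},
], claw=0.3)

```text
t: 19.05
position: [0.4939, -0.0271, 0.3316]
orientation: [0.0, 0.741, 0.671, -0.0]
force: [0.2, 0.1, -0.5]
opening: 0.699
gripper_force: 0.0
```

Emit:
send_rows([
  {"offset": [0, 0, 25], "twist": [0, 0, 0]},
  {"offset": [0, 0, 30], "twist": [0, 0, 0]},
  {"offset": [0, 0, 30], "twist": [0, 0, 0]},
  {"offset": [0, 0, 20], "twist": [0, 0, 0]},
  {"offset": [0, 0, 12], "twist": [0, 0, 0]},
  {"offset": [0, 0, 5], "twist": [0, 0, 0]},
  {"offset": [0, 0, 4], "twist": [0, 0, 0]},
  {"offset": [0, 0, 0], "twist": [0, 0, 0]},
])

```text
t: 19.85
position: [0.4942, -0.0279, 0.2056]
orientation: [0.0, 0.742, 0.67, 0.0]
force: [0.9, -0.0, 0.5]
opening: 0.701
gripper_force: 0.0
```

Emit:
send_rows([
  {"offset": [0, 0, 0], "twist": [0, 0, 0]},
  {"offset": [0, 0, 0], "twist": [0, 0, 0]},
  {"offset": [0, 0, 0], "twist": [0, 0, 0]},
  {"offset": [0, 0, 0], "twist": [0, 0, 0]},
  {"offset": [0, 0, 0], "twist": [0, 0, 0]},
], claw=1, squeeze=25)

```text
t: 20.35
position: [0.4943, -0.0276, 0.2063]
orientation: [0.001, 0.742, 0.671, 0.001]
force: [-1.5, 0.4, 6.6]
opening: 0.433
gripper_force: 24.9
```

Emit:
send_rows([
  {"offset": [0, 0, -10], "twist": [0, 0, 0]},
  {"offset": [0, 0, -20], "twist": [0, 0, 0]},
  {"offset": [0, 0, -30], "twist": [0, 0, 0]},
  {"offset": [0, 0, -30], "twist": [0, 0, 0]},
  {"offset": [0, 0, -20], "twist": [0, 0, 0]},
  {"offset": [0, 0, 0], "twist": [0, 0, 0]},
])

```text
t: 20.95
position: [0.4947, -0.0274, 0.3184]
orientation: [0.002, 0.742, 0.671, 0.002]
force: [0.4, -0.1, -1.1]
opening: 0.44
gripper_force: 25.3
```

Emit:
send_rows([
  {"offset": [25, -1, 0], "twist": [0, 0, 0]},
  {"offset": [35, -2, 0], "twist": [0, 0, 0]},
  {"offset": [40, -2, 0], "twist": [0, 0, 0]},
  {"offset": [40, -2, 0], "twist": [0, 0, 0]},
  {"offset": [40, -2, 0], "twist": [0, 0, 0]},
  {"offset": [40, -2, 0], "twist": [0, 0, 0]},
  {"offset": [40, -2, 0], "twist": [0, 0, 0]},
  {"offset": [40, -2, 0], "twist": [0, 0, 0]},
  {"offset": [40, -2, 0], "twist": [0, 0, 0]},
  {"offset": [35, -2, 0], "twist": [0, 0, 0]},
])

```text
t: 21.95
position: [0.512, 0.3492, 0.3141]
orientation: [-0.0, 0.741, 0.671, -0.001]
force: [-0.4, 0.6, -0.5]
opening: 0.438
gripper_force: 25.3
```

Emit:
send_rows([
  {"offset": [10, 0, 0], "twist": [0, 0, 0]},
  {"offset": [0, 0, 0], "twist": [0, 0, 0]},
  {"offset": [0, 0, 0], "twist": [0, 0, 0]},
])

```text
t: 22.25
position: [0.5138, 0.3558, 0.3143]
orientation: [0.001, 0.742, 0.67, -0.001]
force: [0.6, -0.3, -0.4]
opening: 0.436
gripper_force: 25.3
```

The jar is held. I'll turn so that the fingers open along the tray's long side.

Emit:
send_rows([
  {"offset": [0, 0, 0], "twist": [0, 0, -0.139]},
  {"offset": [0, 0, 0], "twist": [0, 0, -0.139]},
  {"offset": [0, 0, 0], "twist": [0, 0, -0.139]},
  {"offset": [0, 0, 0], "twist": [0, 0, -0.139]},
  {"offset": [0, 0, 0], "twist": [0, 0, -0.139]},
  {"offset": [0, 0, 0], "twist": [0, 0, -0.139]},
  {"offset": [0, 0, 0], "twist": [0, 0, -0.139]},
  {"offset": [0, 0, 0], "twist": [0, 0, -0.139]},
  {"offset": [0, 0, 0], "twist": [0, 0, -0.139]},
  {"offset": [0, 0, 0], "twist": [0, 0, -0.139]},
])

```text
t: 23.25
position: [0.5145, 0.3547, 0.3148]
orientation: [0.0, 0.139, 0.99, -0.001]
force: [-0.3, -0.5, -1.2]
opening: 0.438
gripper_force: 25.3
```

Emit:
send_rows([
  {"offset": [0, 0, 30], "twist": [0, 0, 0]},
  {"offset": [0, 0, 35], "twist": [0, 0, 0]},
  {"offset": [0, 0, 25], "twist": [0, 0, 0]},
  {"offset": [0, 0, 15], "twist": [0, 0, 0]},
  {"offset": [0, 0, 10], "twist": [0, 0, 0]},
  {"offset": [0, 0, 0], "twist": [0, 0, 0]},
  {"offset": [0, 0, 0], "twist": [0, 0, 0]},
])

```text
t: 23.95
position: [0.5141, 0.3574, 0.2013]
orientation: [0.001, 0.14, 0.99, 0.001]
force: [0.4, 0.0, 0.5]
opening: 0.44
gripper_force: 25.3
```

Emit:
send_rows([
  {"offset": [0, 0, 10], "twist": [0, 0, 0]},
  {"offset": [0, 0, 6], "twist": [0, 0, 0]},
  {"offset": [0, 0, 2], "twist": [0, 0, 0]},
  {"offset": [0, 0, 0], "twist": [0, 0, 0]},
  {"offset": [0, 0, 0], "twist": [0, 0, 0]},
])

```text
t: 24.45
position: [0.5137, 0.3574, 0.1824]
orientation: [0.0, 0.14, 0.99, 0.0]
force: [-0.2, -0.3, -0.0]
opening: 0.434
gripper_force: 25.3
```

Emit:
send_rows([
  {"offset": [0, 0, 1.5], "twist": [0, 0, 0]},
  {"offset": [0, 0, 0], "twist": [0, 0, 0]},
  {"offset": [0, 0, 0], "twist": [0, 0, 0]},
])

```text
t: 24.75
position: [0.5137, 0.3573, 0.1809]
orientation: [0.0, 0.14, 0.99, -0.0]
force: [-0.1, 0.7, -0.2]
opening: 0.438
gripper_force: 25.3
```

Emit:
send_rows([
  {"offset": [0, 0, 1], "twist": [0, 0, 0]},
  {"offset": [0, 0, 0], "twist": [0, 0, 0]},
  {"offset": [0, 0, 0], "twist": [0, 0, 0]},
])

```text
t: 25.05
position: [0.5137, 0.3573, 0.1798]
orientation: [0.0, 0.14, 0.99, -0.0]
force: [-0.9, 0.4, -0.5]
opening: 0.432
gripper_force: 25.3
```

Emit:
send_rows([
  {"offset": [0, 0, 1], "twist": [0, 0, 0]},
  {"offset": [0, 0, 0], "twist": [0, 0, 0]},
  {"offset": [0, 0, 0], "twist": [0, 0, 0]},
])

```text
t: 25.35
position: [0.5137, 0.3573, 0.1788]
orientation: [-0.0, 0.14, 0.99, -0.0]
force: [-0.2, 0.3, -0.4]
opening: 0.437
gripper_force: 25.3
```

Emit:
send_rows([
  {"offset": [0, 0, 0.7], "twist": [0, 0, 0]},
  {"offset": [0, 0, 0], "twist": [0, 0, 0]},
  {"offset": [0, 0, 0], "twist": [0, 0, 0]},
])

```text
t: 25.65
position: [0.5136, 0.3574, 0.1784]
orientation: [0.0, 0.14, 0.99, -0.0]
force: [-1.4, -0.3, 2.6]
opening: 0.437
gripper_force: 25.5
```

Touchdown felt at 2.6 N. Release, rise and look.

Emit:
send_rows([
  {"offset": [0, 0, 0], "twist": [0, 0, 0]},
  {"offset": [0, 0, 0], "twist": [0, 0, 0]},
  {"offset": [0, 0, 0], "twist": [0, 0, 0]},
  {"offset": [0, 0, 0], "twist": [0, 0, 0]},
  {"offset": [0, 0, -10], "twist": [0, 0, 0]},
  {"offset": [0, 0, -20], "twist": [0, 0, 0]},
  {"offset": [0, 0, -40], "twist": [0, 0, 0]},
  {"offset": [0, 0, -40], "twist": [0, 0, 0]},
  {"offset": [0, 0, -40], "twist": [0, 0, 0]},
  {"offset": [0, 0, 0], "twist": [0, 0, 0]},
], claw=0.35)

```text
t: 26.65
position: [0.5139, 0.3596, 0.3362]
orientation: [0.004, 0.14, 0.99, 0.005]
force: [-0.0, -0.5, 0.5]
opening: 0.651
gripper_force: 0.0
```

Emit:
send_rows([
  {"offset": [0, 40, 0], "twist": [0, 0, 0]},
  {"offset": [0, 40, 0], "twist": [0, 0, 0]},
  {"offset": [0, 40, 0], "twist": [0, 0, 0]},
  {"offset": [0, 40, 0], "twist": [0, 0, 0]},
  {"offset": [0, 0, 0], "twist": [0, 0, 0]},
  {"offset": [0, 0, 0], "twist": [0, 0, 0]},
])

```text
t: 27.25
position: [0.5573, 0.512, 0.3286]
orientation: [-0.0, 0.139, 0.99, 0.0]
force: [-0.2, -1.5, 0.3]
opening: 0.65
gripper_force: 0.0
```

```bash
python3 - <<'E'
from h import *
im,d=grab('top','top7');im2,d2=grab('scene','scene7');s=env.observe();print(s['position'],s['force'],s['opening'],s['t'])
C=cloud('top',d)
a=cv2.resize(im[140:250,195:440,::-1],(784,352),interpolation=cv2.INTER_CUBIC);b=cv2.resize(im2[190:262,190:420,::-1],(784,245),interpolation=cv2.INTER_CUBIC);cv2.imwrite('pics/c8.png',np.vstack([a,b]))
g=im.astype(float);q=g[...,1]-np.maximum(g[...,0],g[...,2]);v,u=np.mgrid[:400,:640]
m=(q>40)&(g[...,1]>110)&(u>200)&(u<260)&(v>180)&(v<220)
if m.sum():
    c=np.array([u[m].mean(),v[m].mean()]);print(m.sum(),c,onz('top',[c],.029),np.median(C[m][:,2]))
E
```

```text
[0.55825232 0.51008264 0.32855111] [ 0.4273783   0.42489843 -0.59424676] 0.6492297480358715 27.35
```

View pics/c8.png

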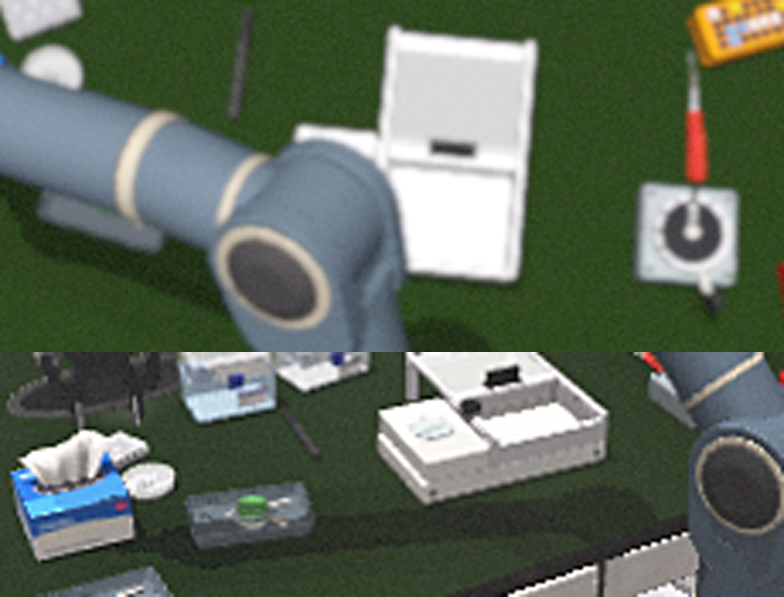

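The scene crop shows the jar upright in the middle of the tray at (253,508). The hatch is open and the gate knob is down at (470,405). In the top crop the dial is on the long mark, and the marker at (240,65) and screwdriver are undisturbed. Handing in.

```bash
python3 -c "
from cell import env
print(env.sign_off())"
```

```text
the job is handed in; nothing more can be done
None
```

The job is handed in at 27 s of the 67 s allowed: gate pressed shut against its stop, dial stepped to the long mark in two strokes, hatch opened to its hard stop, and jar upright in the nearest tray; the marker and screwdriver look undisturbed in the last pictures.

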